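# Roll a conveyor roller up the loading ramp into the turning rolls and lower the hold-down

## Task

Load the steel conveyor roller for welding: push it with the fingertips up the loading ramp of the bench turning rolls, never letting it run away or roll back behind its starting place, until it drops home between the two rubber-tyred rolls. Then push the raised hold-down arm over so that it comes down and its small wheel rests on the roller, and take the hand away. The roller is only pushed, never picked up, and the loose tools and parts lying about stay where they are.

Things in the scene. Friction and masses are not known exactly. Their poses are not given: they have to be found in the camera images.
- roller: the work piece: a closed steel conveyor roller lying on its side, 60 mm in diameter, 98 mm long, with a 20 mm stub shaft standing 14 mm out of each end, 0.45 to 0.95 kg, smooth (friction about 0.3). Origin at the drum's centre, 30 mm above what it lies on; y is its long axis, x and z turn as it rolls. It starts on the bench 5 to 35 mm short of touching the ramp, across it, and rolls freely
- stand: the turning rolls, fixed to the bench: low grey frame (150 x 174 mm, on four 10 mm rubber feet, side plates up to 34 mm) with two parallel rolls, a dark steel ramp in front, a hold-down post behind. Origin on the bench top below the middle between the rolls; x points level up the ramp, y along the rolls, to the left going up, z up. The post stands at x = 73 to 97 mm, 20 mm wide, 102 mm high
- nest (a point): centre of the seated roller: midway between the two rolls, 57 mm above the bench; axes as the stand
- ramp_foot (a point): middle of the ramp's foot, at bench level, 217 mm before the nest; axes as the stand. The ramp rises at 10 degrees on two runners with treads 22 to 56 mm either side of the middle, open between them; their outer flanges stand 12 mm above the treads, 106 mm apart inside, and flare at the foot
- ramp_top (a point): middle of the upper end of the ramp's treads, 32 mm above the bench, 36 mm before the nest; axes as the stand
- front_roll: roll next to the ramp: shaft with two rubber tyres of 28 mm diameter, free to turn; origin at its middle, 24 mm before the nest, 20 mm above the bench; y is its axis. Pushed on from the ramp, the roller passes its crest when their centres are in line above one another, then falls 7 mm forward into its seat by itself
- back_roll: the same, 24 mm behind the nest: the stop for the roller
- hold_down (a joint): angle of the hold-down arm, rad: 0 level towards the ramp (lower stop), 0.12 with its wheel on the seated roller, 1.57 upright, 1.95 back stop; starts leaning back at 1.70 to 1.85. Two flat bars 16 mm deep, 34 mm over both, hinged 85 mm behind the nest, 89 mm high. Stiff: stays near upright, but more than 0.4 rad past it sinks slowly (about 3 s) by its own weight; 3 N at the crossbar moves it
- hold_down_grip (a point): middle of the steel crossbar at the free end of the hold-down arm: 14 mm thick, 98 mm long, parallel to the rolls, 130 mm from the hinge; about 215 mm above the bench when raised
- idler: the small rubber wheel between the bars of the hold-down arm, 24 mm in diameter, 18 mm wide, 85 mm from the hinge; origin at its centre
- pipe_tee: bystander, loose: cast pipe tee, 50 x 66 x 33 mm, lying beyond the ramp; origin under its middle
- wood_block: bystander, loose: notched pine block, 26 x 72 x 34 mm, on the robot's side of the ramp foot; origin under its middle
- bolt_m16: bystander, loose: bolt 70 mm tall standing on its head beyond the rolls; origin under its middle
- soapstone: bystander, loose: marking stick in a holder, 14 x 153 x 9 mm, lying beyond the ramp; origin under its middle
- tape_measure: bystander, loose: tape measure, 66 x 82 x 37 mm, on the robot's side of the ramp; origin under its middle
- lock_pliers_small: bystander, loose: locking pliers, 198 x 74 x 19 mm, on the bench to the left; origin under their middle
- file: bystander, loose: flat file with wooden handle, 27 x 303 x 28 mm, on the bench to the right; origin under its middle
There are look-alikes about, which are no part of the job. Of the things like the roller, leave any that is red; of the rest the larger one is meant.

How it is judged:
On the way, in this order (a step that is already met when the one before it is completed fails the run):
1. the roller has been pushed half-way up the ramp, hold-down still raised (x of roller in the frame of stand between -0.13 and -0.03 m and z of roller in the frame of stand above 0.04 m and value of joint hold_down above 1.2 rad), for 0.05 s.
2. the roller lies home between the two rolls, hold-down still raised (x of roller in the frame of stand between -0.006 and 0.006 m and z of roller in the frame of stand between 0.051 and 0.0625 m and y of roller in the frame of stand between -0.015 and 0.015 m and angle between the y axis of roller and the y axis of stand, either way round below 0.08 rad and value of joint hold_down above 1.2 rad), for 0.2 s.
3. the hold-down wheel rests on the seated roller (x of roller in the frame of stand between -0.006 and 0.006 m and z of roller in the frame of stand between 0.051 and 0.0625 m and y of roller in the frame of stand between -0.015 and 0.015 m and angle between the y axis of roller and the y axis of stand, either way round below 0.08 rad and value of joint hold_down between 0.05 and 0.2 rad and contact force between idler and roller above 0.4 N), for 0.2 s.
At the end, for the whole second after the job is handed in: The roller rests on both rolls, centred between them within 6 mm (15 mm along them), parallel within 0.08 rad, centre 51 to 62.5 mm above the bench; the hold-down arm is down (0.05 to 0.2 rad), its wheel bearing on the roller with over 0.4 N; all at rest (all of step 3 and linear speed of roller below 0.02 m/s and velocity of joint hold_down below 0.05 rad/s); the robot touches nothing.
It fails at once if the roller rolled back: its centre came more than 65 mm behind the ramp foot (x of roller in the frame of stand below -0.285 m).
It fails at once if the roller ran away (faster than 0.45 m/s) (linear speed of roller above 0.45 m/s).
It fails at once if the roller left the ramp or the rolls sideways or went over the back roll (y of roller in the frame of stand below -0.04 m or y of roller in the frame of stand above 0.04 m or x of roller in the frame of stand above 0.03 m).
It fails at once if the roller was lifted off the bench, ramp or rolls (by more than about 15 mm) (z of roller in the frame of stand above 0.08 m or (x of roller in the frame of stand below -0.2 m and z of roller in the frame of stand above 0.05 m) or (x of roller in the frame of stand below -0.12 m and z of roller in the frame of stand above 0.064 m)).
It fails at once if a loose bystander was moved by more than 25 mm (distance of any of pipe_tee, wood_block, bolt_m16, soapstone, tape_measure, lock_pliers_small, file from where it was at the start of the episode above 0.025 m).
It also fails if it takes over 51 s, if anything falls off the work surface, if the arm or the gripper's body presses on something with over 40 N, if the wrist force passes 120 N, or if a joint passes its speed limit or range.

## Robot

A 6-joint arm with a two-finger parallel gripper is mounted at the origin on a cart in front of the work surface, level with it; the furniture and walls round the work are solid. World frame = base frame: x ahead of the robot, y to its left, z up, the work surface at z = 0. Lengths are in m, angles in rad, forces in N, time in s.
With the tool pointing down it reaches from about 0.3 to 0.875 m from the base axis. Payload 6.4 kg.
Tool frame: the origin (TCP) lies midway between the tips of the shut fingers; the grasp point (between the pads) lies 19 mm behind it (grasp_offset is the distance from the TCP to the grasp point, in m); z points along the fingers, y is the line along which they close (so a half turn about z gives the same grasp; the last joint's range is limited). The gripper opens to 85 mm and grips with 20 to 120 N. Pads are 22 mm wide; open, the fingers measure 114 mm over their backs; the gripper's body (76 mm by 85 mm) begins 54 mm behind the grasp point. The pads swing forward as they close: fully open they stand 13 mm farther back than shut.
Start: joints at [1.101, 0.181, 1.607, -0, 1.354, -0.206], TCP at [0.15, 0.555, 0.231] pointing down, gripper open.
Joint ranges: [-2.99, 2.99], [-0.89, 2.07], [0.3, 2.58], [-1.14, 4.28], [0, 2.63], [-3.12, 3.12]. Speed limits (rad/s): [2.57, 2.57, 3.01, 3.14, 3.14, 3.14].

## Interface

Orientations are given as a unit quaternion [w, x, y, z].
In Python, from bench import * gives the robot as it stands. The module is installed in compiled form; this text tells all that it offers.
- The arm moves only by the tool servo_tool, never from a script. Its argument "commands" is text: rows parted by semicolons, each of 7 numbers parted by spaces: the turn, a rotation vector about the tool's x, y, z in rad, then the shift along the tool's x, y, z in mm, then the opening, from 0 (shut) to 1 (fully open). In form: wx wy wz dx dy dz claw; .... A call has 1 to 5 rows; each row shifts and turns the commanded pose from where the row before left it, along the tool's axes as they then stand; what a row does not reach is not made up. A row lasts 1/8 s, in which the tool goes at most 62.5 mm and 10.7 degrees, less where a joint would pass 70% of its speed; a pose out of reach is approached as far as the arm can. A call with a gripper value outside its range is refused whole. The fingers move at their own pace and stop on an object; the grip force is fixed at half the most. Time passes only in rows, so rows that do not move let the fingers close. It gives the time, the measured TCP pose, the force, the opening and the grip force at its end, in the units of the state.
- get_obs(): the state, without advancing time (a new reading comes with each control period).
- camera(name): name is "scene" or "top"; returns the picture (420x560x3 uint8, blue, green, red); there is no depth.
- calibration(name): a dict with "fx", "fy", "cx", "cy" (pixels), "R" (3x3) and "t" (3): a world point X has camera coordinates R X + t. Camera axes: x right, y down, z forward; pixel columns grow to the right and rows downward; lengths in m; the calibration is good to about 2 mm. A picture is of the moment at which its call begins. calibration takes no time and is no camera call.
- hand_in(): hands the job in; it is judged then, once.
The state is a dict: "time_s": time; "q": joint angles; "dq": joint speeds; "joint_efforts": joint torques, N m; "eef_pos": TCP position; "eef_rot": TCP orientation; "wrist_force": force on the tool from outside, world axes, zero at the start; "torque": the same for the moment, N m; "opening": opening from 0.0 (shut) to 1.0 (fully open); "grasp_force": force on a finger pad.
Only numpy, scipy, OpenCV 4.12 (cv2) and the standard library are available. Lean on these libraries where they do the work, as an engineer would, in place of code of your own. Each camera call takes 0.05 s, during which the arm holds its last target. There are 200 camera calls.

## Working session

There is one attempt and no reset: what is moved stays moved. The work goes in short steps, Python scripts to look and compute and a tool call to move; the robot and the scene stay as the last step left them, time stands still between calls to the robot, and variables do not carry over. Pictures are saved under pics/ and viewed, at most 10 in all, crops included, and the job is handed in when it is done.

Besides the shell and the picture viewer there is one more tool, called after "Emit:" in YAML: its name, and indented under it one key for each argument. servo_tool: Moves the arm, as the interface text tells. Its arguments: {"type":"object","properties":{"commands":{"type":"string"}},"required":["commands"]}

```bash
mkdir -p pics; python3 - <<'E'
from bench import *
import cv2
for n in("scene","top"):
    cv2.imwrite(f"pics/{n}0.png",camera(n)); c=calibration(n); print(n,c)
o=get_obs();print(o)
E
```

```text
scene {'fx': 469.7343919227652, 'fy': 469.7343919227652, 'cx': 276.55729571243455, 'cy': 212.48243812509457, 'R': array([[ 0.64653122, -0.76288519, -0.0018896 ],
       [-0.49887082, -0.42090736, -0.75760471],
       [ 0.57717006,  0.49075776, -0.65271091]]), 't': array([-0.38074319,  0.33076953,  1.08460952])}
top {'fx': 489.6382452707239, 'fy': 489.6382452707239, 'cx': 280.47391153284593, 'cy': 213.02507319709977, 'R': array([[-0.01792362, -0.99983291,  0.00359212],
       [-0.98261541,  0.01695076, -0.18487733],
       [ 0.18478554, -0.00684334, -0.98275504]]), 't': array([0.00956171, 0.59828748, 1.43399181])}
{'time_s': 0.1, 'q': array([ 1.10072741e+00,  1.81473239e-01,  1.60788227e+00, -3.02398413e-05,
        1.35382428e+00, -2.06297130e-01]), 'dq': array([-0.00012918, -0.00092802, -0.00199251,  0.00198648,  0.00091879,
       -0.00142984]), 'joint_efforts': array([ 2.54136194e-04, -4.45887601e+01, -3.52231872e+01, -4.82891264e-04,
        4.33188630e-03,  4.79155813e-05]), 'eef_pos': array([0.14967864, 0.55466586, 0.23048304]), 'eef_rot': array([-2.49357326e-04,  1.31500609e-01,  9.91315772e-01, -7.53514849e-04]), 'wrist_force': array([-0.32949327,  0.58272551, -1.09765809]), 'torque': array([-0.00404728, -0.02694135, -0.00427706]), 'grasp_force': 0.0, 'opening': 1.0011099177579696}
```

View pics/scene0.png

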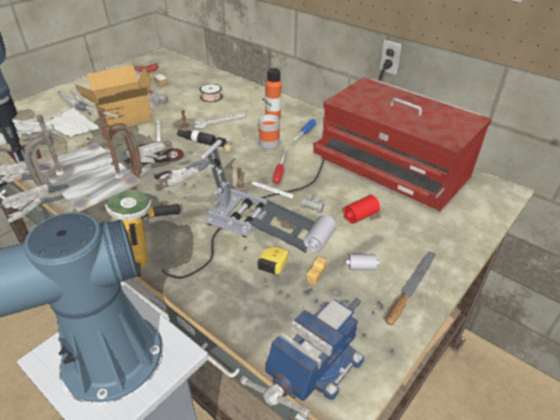

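View pics/top0.png

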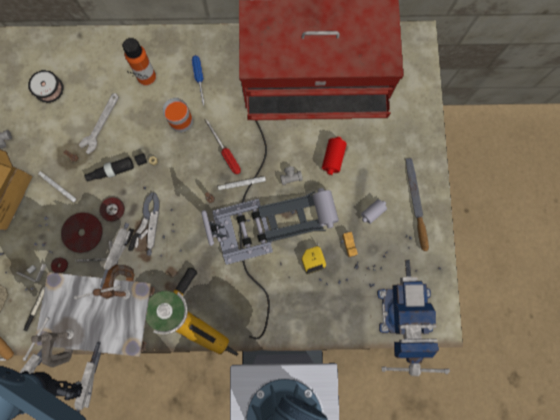

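Scene view: the roller is at about (320,234), the ramp runs left to the rolls at about (240,210), the red roller is at (362,208) and a smaller one at (363,262). Top view: the roller is at (325,209), the ramp spans 265–318, the rolls are at about (250,230), and the crossbar is near (210,227). I'll zoom in for measurement.

```bash
python3 - <<'E'
import cv2
a=cv2.imread("pics/top0.png")[170:280,190:350]; cv2.imwrite("pics/topc.png",cv2.resize(a,None,fx=5,fy=5,interpolation=cv2.INTER_CUBIC))
a=cv2.imread("pics/scene0.png")[130:260,190:350]; cv2.imwrite("pics/scenec.png",cv2.resize(a,None,fx=4.5,fy=4.5,interpolation=cv2.INTER_CUBIC))
E
```

```text
(no output)
```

View pics/topc.png

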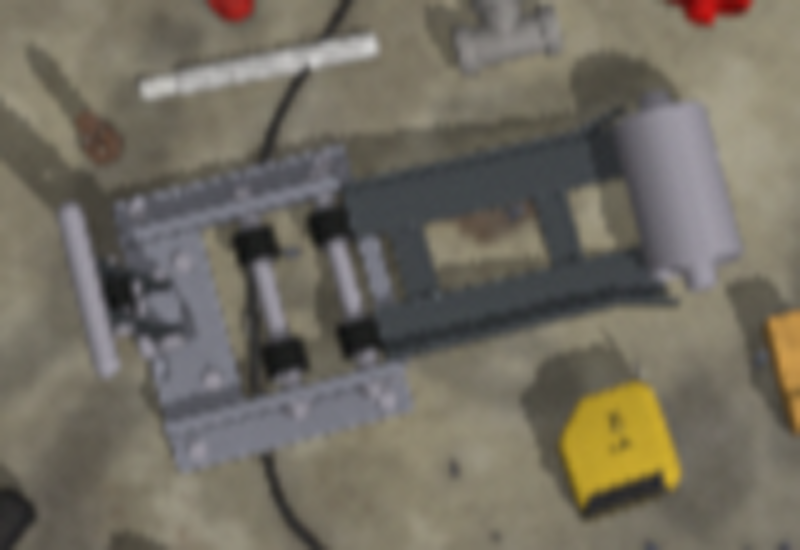

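View pics/scenec.png

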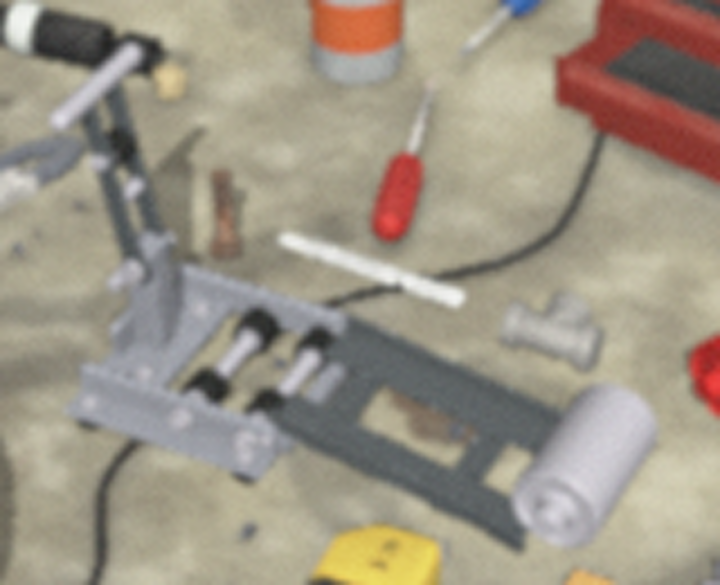

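The top crop shows the tyres at (256,243), (286,358), (330,224) and (360,340), the drum centred near (682,187), and the crossbar from (70,208) to (107,372). In the scene crop the crossbar runs (62,120)–(135,50).

```bash
cat >h.py <<'E'
import numpy as np
from bench import *
def ray(n,u,v):
    c=calibration(n);R=c["R"];o=-R.T@c["t"];d=R.T@np.array([(u-c["cx"])/c["fx"],(v-c["cy"])/c["fy"],1]);return o,d
def onz(n,u,v,z):
    o,d=ray(n,u,v);return o+d*(z-o[2])/d[2]
def tri(u1,v1,u2,v2):
    a,d=ray("scene",u1,v1);b,e=ray("top",u2,v2)
    s=np.linalg.lstsq(np.c_[d,-e],b-a,rcond=None)[0];return (a+d*s[0]+b+e*s[1])/2,np.linalg.norm(a+d*s[0]-b-e*s[1])
T=lambda u,v:(190+(u-2)/5,170+(v-2)/5)
S=lambda u,v:(190+(u-1.75)/4.5,130+(v-1.75)/4.5)
E
python3 - <<'E'
from h import *
np.set_printoptions(precision=4,suppress=True)
t=[onz("top",*T(*p),0.028)[:2] for p in((256,243),(286,358),(330,224),(360,340))]
print(np.array(t)); n=np.mean(t,axis=0)
ym=(t[0]-t[1]+t[2]-t[3]);ax=(t[2]+t[3]-t[0]-t[1]);print("nest",n,"rollaxis",np.arctan2(ym[1],ym[0]),"sep",np.linalg.norm(ax)/2,"dir down",np.arctan2(ax[1],ax[0]))
for p in((682,187),):print("roller",onz("top",*T(*p),0.033))
for p in((622,112),(652,275),(703,103),(740,250)):print(onz("top",*T(*p),0.03))
# ramp flanges: foot tips, upper corners
for p in((615,112),(675,300),(347,187),(392,357)):print("fl",onz("top",*T(*p),0.02))
print(tri(*S(62,120),*T(107,372)),tri(*S(135,50),*T(70,208)))
for p in((620,445),(795,400)):print("tape/wood",onz("top",*T(*p),0.035))
for nm,p in(("woodLcorner",(765,318)),("wood bot",(795,430)),("tapeTR",(650,385)),("tee",(555,50))):print(nm,onz("top",*T(*p),0.03))
E
```

```text
[[0.5894 0.1218]
 [0.5175 0.1037]
 [0.6006 0.076 ]
 [0.5278 0.0582]]
nest [0.5588 0.0899] rollaxis 0.2436754482215009 sep 0.04692560570216945 dir down -1.3396573661785685
roller [ 0.6192 -0.1425  0.033 ]
[ 0.6682 -0.107   0.03  ]
[ 0.5648 -0.1223  0.03  ]
[ 0.6731 -0.1578  0.03  ]
[ 0.5795 -0.1772  0.03  ]
fl [ 0.6706 -0.1034  0.02  ]
fl [ 0.5505 -0.137   0.02  ]
fl [0.6254 0.0655 0.02  ]
fl [0.518  0.0388 0.02  ]
(array([0.4885, 0.1858, 0.219 ]), np.float64(0.004503337697310562)) (array([0.5764, 0.2078, 0.2191]), np.float64(0.00034101881936477547))
tape/wood [ 0.4599 -0.0991  0.035 ]
tape/wood [ 0.4854 -0.2065  0.035 ]
woodLcorner [ 0.5368 -0.1909  0.03  ]
wood bot [ 0.4676 -0.2064  0.03  ]
tapeTR [ 0.4967 -0.1189  0.03  ]
tee [ 0.7088 -0.0662  0.03  ]
```

Emit:
servo_tool:
  commands: "0 0 0.18 0 0 -15 0.5;0 0 0.18 0 0 -15 0.5;0 0 0.18 0 0 -15 0.5;0 0 0.18 0 0 -10 0.5;0 0 0.18 0 0 0 0.5"

```text
time_s: 0.72
eef_pos: [0.15, 0.5554, 0.287]
eef_rot: [-0.0, 0.552, 0.834, 0.001]
wrist_force: [-0.6, 0.5, 0.1]
opening: 0.504
grasp_force: 0.0
```

Emit:
servo_tool:
  commands: "0 0 0.166 0 0 0 0.5;0 0 0 -50 17 0 0.5;0 0 0 -50 17 0 0.5;0 0 0 -50 17 0 0.5;0 0 0 -50 17 0 0.5"

```text
time_s: 1.35
eef_pos: [0.2641, 0.3756, 0.2859]
eef_rot: [0.0, 0.617, 0.787, -0.0]
wrist_force: [1.2, -1.0, 0.3]
opening: 0.496
grasp_force: 0.0
```

Emit:
servo_tool:
  commands: "0 0 0 -50 17 0 0.5;0 0 0 -50 17 0 0.5;0 0 0 -50 17 0 0.5;0 0 0 -50 17 0 0.5;0 0 0 -50 17 0 0.5"

```text
time_s: 1.98
eef_pos: [0.4064, 0.1531, 0.2862]
eef_rot: [-0.0, 0.617, 0.787, 0.0]
wrist_force: [1.1, 0.4, 0.9]
opening: 0.5
grasp_force: 0.0
```

Emit:
servo_tool:
  commands: "0 0 0 -50 17 0 0.5;0 0 0 -50 17 0 0.5;0 0 0 -50 17 0 0.5;0 0 0 -50 17 0 0.5;0 0 0 -50 17 0 0.5"

```text
time_s: 2.6
eef_pos: [0.5486, -0.0694, 0.2859]
eef_rot: [-0.0, 0.617, 0.787, -0.0]
wrist_force: [0.6, 0.3, -0.6]
opening: 0.499
grasp_force: 0.0
```

```bash
cat >>h.py <<'E'
N=np.array([.5588,.0899]);u=np.array([-.238,.971]);w=np.array([.971,.238])
def st():
    from scipy.spatial.transform import Rotation as Ro
    o=get_obs();p=o["eef_pos"];q=o["eef_rot"];M=Ro.from_quat([*q[1:],q[0]]).as_matrix()
    print("t",o["time_s"],"stand x,w,z mm",np.round([(p[:2]-N)@u*1e3,(p[:2]-N)@w*1e3,p[2]*1e3],1),"yaw ty",round(np.arctan2(M[1,1],M[0,1]),3),"tz",M[:,2].round(3),"F",o["wrist_force"].round(1),"op",round(o["opening"],2))
E
python3 - <<'E'
from h import *
import cv2
st()
cv2.imwrite("pics/top1.png",camera("top"))
E
```

```text
t 2.6 stand x,w,z mm [-152.3  -47.8  285.9] yaw ty 0.241 tz [-0.001  0.    -1.   ] F [ 0.6  0.3 -0.6] op 0.5
```

Emit:
servo_tool:
  commands: "0 0 0 -50 17 0 0.5;0 0 0 -50 17 0 0.5;0 0 0 -50 17 -0 0.5;0 0 0 0 0 -0 0.5;0 0 0 0 0 50 0.5"

```text
time_s: 3.28
eef_pos: [0.6358, -0.2025, 0.24]
eef_rot: [0.004, 0.617, 0.787, 0.001]
wrist_force: [0.0, -0.0, 0.1]
opening: 0.501
grasp_force: 0.0
```

```bash
python3 - <<'E'
from h import *
import cv2
st()
a=camera("top")[150:270,270:430]; cv2.imwrite("pics/t2.png",cv2.resize(a,None,fx=5,fy=5,interpolation=cv2.INTER_CUBIC))
E
```

```text
t 3.275 stand x,w,z mm [-302.3    5.2  240. ] yaw ty 0.24 tz [ 0.008 -0.004 -1.   ] F [ 0.  -0.   0.1] op 0.5
```

View pics/t2.png

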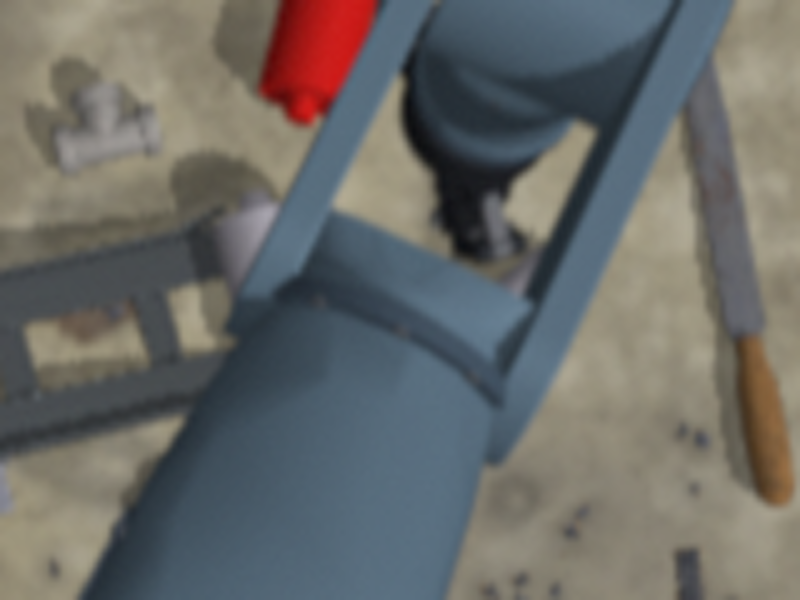

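The arm hides the hand from the top camera; the roller (left end at about (235,240) in the crop) hasn't moved. I'll lower part way and check from the scene camera.

Emit:
servo_tool:
  commands: "0 0 0 0 0 50 0.5;0 0 0 0 0 50 0.5;0 0 0 0 0 40 0.5;0 0 0 0 0 20 0.5;0 0 0 0 0 0 0.5"

```text
time_s: 3.95
eef_pos: [0.6325, -0.2004, 0.0754]
eef_rot: [-0.001, 0.617, 0.787, -0.0]
wrist_force: [0.2, -0.3, 0.7]
opening: 0.502
grasp_force: 0.0
```

```bash
python3 - <<'E'
from h import *
import cv2
st()
for p in((362,214),(366,220),(384,205)):
  print("small",onz("top",*p,0.02))
a=camera("scene")[170:300,270:430]; cv2.imwrite("pics/s2.png",cv2.resize(a,None,fx=4.5,fy=4.5,interpolation=cv2.INTER_CUBIC))
E
```

```text
t 3.95 stand x,w,z mm [-299.4    2.5   75.4] yaw ty 0.241 tz [-0.003  0.001 -1.   ] F [ 0.2 -0.3  0.7] op 0.5
small [ 0.59761237 -0.25528916  0.02      ]
small [ 0.57842707 -0.2668123   0.02      ]
small [ 0.62504798 -0.32555422  0.02      ]
```

View pics/s2.png

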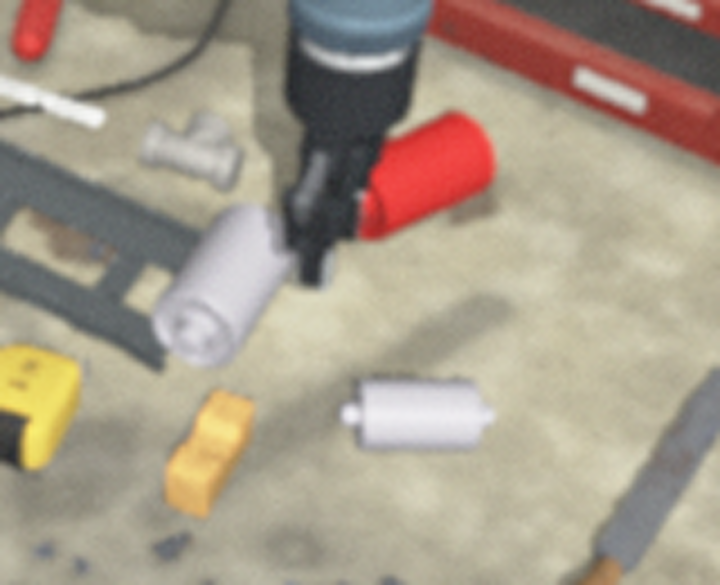

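Clear of everything: the fingertips are at about (315,275), behind the drum. Lowering, then a slow approach.

Emit:
servo_tool:
  commands: "0 0 0 0 0 30 0.5;0 0 0 0 0 22 0.5;0 0 0 0 0 0 0.5;0 0 0 6 0 0 0.5;0 0 0 6 0 0 0.5"

```text
time_s: 4.62
eef_pos: [0.6313, -0.1897, 0.0257]
eef_rot: [0.001, 0.617, 0.787, 0.0]
wrist_force: [0.4, -0.2, -0.4]
opening: 0.497
grasp_force: 0.0
```

Emit:
servo_tool:
  commands: "0 0 0 5 0 0 0.5;0 0 0 5 0 0 0.5;0 0 0 5 0 0 0.5;0 0 0 5 0 0 0.5;0 0 0 6 0 0 0.5"

```text
time_s: 5.25
eef_pos: [0.6243, -0.1641, 0.0243]
eef_rot: [-0.0, 0.617, 0.787, -0.0]
wrist_force: [0.3, -0.5, 0.0]
opening: 0.499
grasp_force: 0.1
```

```bash
python3 - <<'E'
from h import *
import cv2
st()
a=camera("scene")[170:300,230:390]; cv2.imwrite("pics/s3.png",cv2.resize(a,None,fx=4.5,fy=4.5,interpolation=cv2.INTER_CUBIC))
E
```

```text
t 5.25 stand x,w,z mm [-262.2    3.1   24.3] yaw ty 0.241 tz [-0. -0. -1.] F [ 0.3 -0.5  0. ] op 0.5
```

View pics/s3.png

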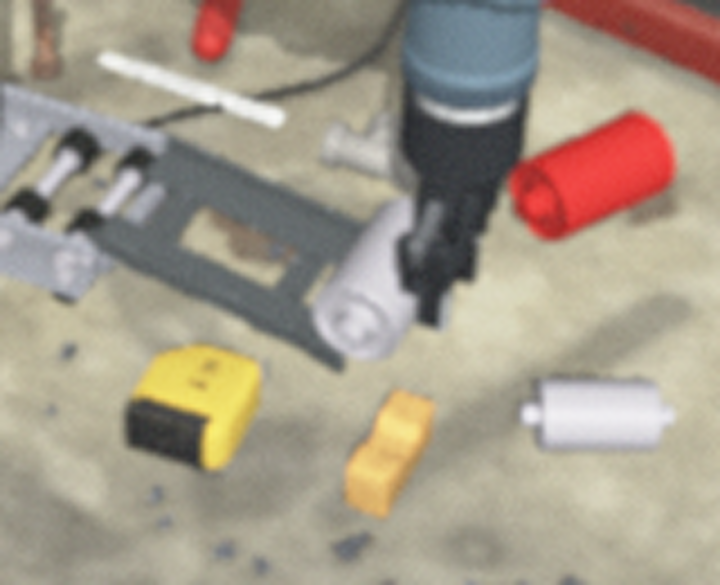

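Emit:
servo_tool:
  commands: "0 0 0 3 0 4 0.5;0 0 0 4 0 3 0.5;0 0 0 6 0 0 0.5;0 0 0 7 0 0 0.5;0 0 0 8 0 -1.4 0.5"

```text
time_s: 5.92
eef_pos: [0.6176, -0.1368, 0.0188]
eef_rot: [0.0, 0.617, 0.787, 0.0]
wrist_force: [0.6, -3.5, 1.9]
opening: 0.5
grasp_force: 1.4
```

Emit:
servo_tool:
  commands: "0 0 0 8 0 -1.4 0.5;0 0 0 8 0 -1.4 0.5;0 0 0 8 0 -1.4 0.5;0 0 0 8 0 -1.4 0.5;0 0 0 8 0 -1.4 0.5"

```text
time_s: 6.55
eef_pos: [0.608, -0.0979, 0.0258]
eef_rot: [-0.0, 0.617, 0.787, -0.0]
wrist_force: [1.3, -3.7, 2.4]
opening: 0.498
grasp_force: 1.4
```

```bash
python3 - <<'E'
from h import *
import cv2
st()
a=camera("scene")[150:280,200:360]; cv2.imwrite("pics/s4.png",cv2.resize(a,None,fx=4.5,fy=4.5,interpolation=cv2.INTER_CUBIC))
E
```

```text
t 6.55 stand x,w,z mm [-194.     3.1   25.8] yaw ty 0.241 tz [-0. -0. -1.] F [ 1.3 -3.7  2.4] op 0.5
```

View pics/s4.png

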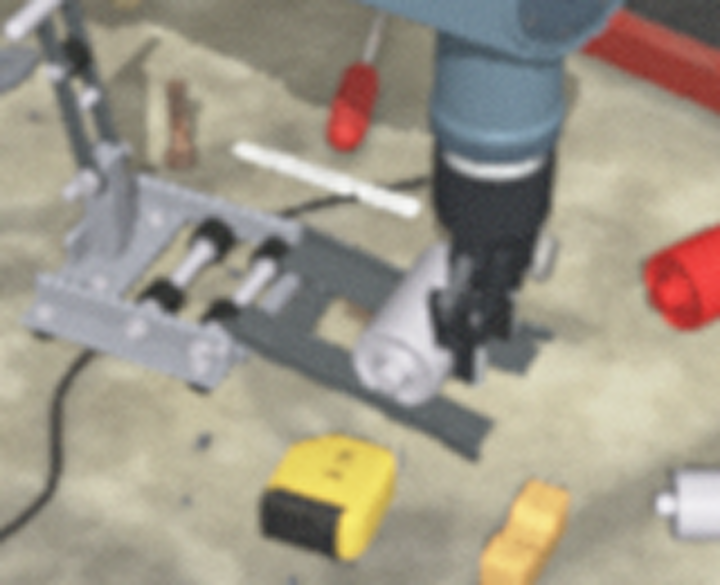

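The roller (end hub at about (395,370)) sits square on the treads, with steady light push forces. Carrying on up.

Emit:
servo_tool:
  commands: "0 0 0 9 0 -1.6 0.5;0 0 0 9 0 -1.6 0.5;0 0 0 9 0 -1.6 0.5;0 0 0 9 0 -1.6 0.5;0 0 0 9 0 -1.6 0.5"

```text
time_s: 7.22
eef_pos: [0.5972, -0.0541, 0.0338]
eef_rot: [-0.0, 0.617, 0.787, -0.0]
wrist_force: [1.1, -2.0, 1.9]
opening: 0.5
grasp_force: 1.5
```

Emit:
servo_tool:
  commands: "0 0 0 9 0 -1.6 0.5;0 0 0 9 0 -1.6 0.5;0 0 0 9 0 -1.6 0.5;0 0 0 8 0 -1.4 0.5;0 0 0 6 0 -1.1 0.5"

```text
time_s: 7.85
eef_pos: [0.5874, -0.0143, 0.0411]
eef_rot: [-0.0, 0.617, 0.787, -0.0]
wrist_force: [-0.2, -2.5, 1.7]
opening: 0.501
grasp_force: 1.5
```

Emit:
servo_tool:
  commands: "0 0 0 5 0 -0.9 0.5;0 0 0 5 0 -0.9 0.5;0 0 0 5 0 -0.9 0.5;0 0 0 5 0 -0.9 0.5;0 0 0 5 0 -0.9 0.5"

```text
time_s: 8.48
eef_pos: [0.5816, 0.0097, 0.0455]
eef_rot: [0.0, 0.617, 0.787, -0.0]
wrist_force: [0.8, -3.4, 1.8]
opening: 0.499
grasp_force: 1.4
```

```bash
python3 - <<'E'
from h import *
import cv2
st()
a=camera("scene")[130:260,180:340]; cv2.imwrite("pics/s5.png",cv2.resize(a,None,fx=4.5,fy=4.5,interpolation=cv2.INTER_CUBIC))
E
```

```text
t 8.475 stand x,w,z mm [-83.3   3.   45.5] yaw ty 0.241 tz [-0. -0. -1.] F [ 0.8 -3.4  1.8] op 0.5
```

View pics/s5.png

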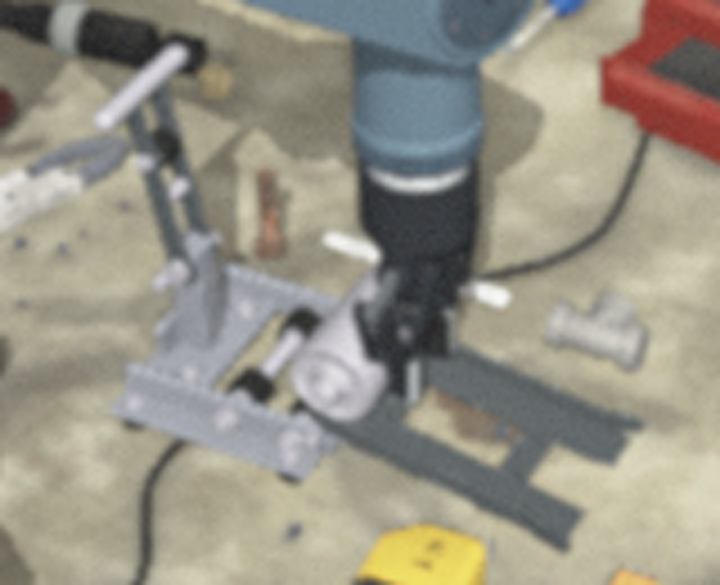

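The roller is at the top of the treads, against the front roll (hub at about (325,380)). Easing it over the crest slowly.

Emit:
servo_tool:
  commands: "0 0 0 4 0 -0.7 0.5;0 0 0 4 0 -0.7 0.5;0 0 0 3 0 -0.6 0.5;0 0 0 3 0 -0.5 0.5;0 0 0 3 0 -0.3 0.5"

```text
time_s: 9.15
eef_pos: [0.5773, 0.0263, 0.0482]
eef_rot: [-0.0, 0.617, 0.787, -0.0]
wrist_force: [-0.2, -0.3, 0.4]
opening: 0.502
grasp_force: 0.4
```

Emit:
servo_tool:
  commands: "0 0 0 2.5 0 0 0.5;0 0 0 2.5 0 0 0.5;0 0 0 2.5 0 0 0.5;0 0 0 2.5 0 0 0.5;0 0 0 2 0 0 0.5"

```text
time_s: 9.78
eef_pos: [0.5746, 0.0378, 0.0483]
eef_rot: [-0.0, 0.617, 0.787, -0.0]
wrist_force: [-0.6, -0.5, -0.7]
opening: 0.502
grasp_force: 0.0
```

```bash
python3 - <<'E'
from h import *
st()
E
```

```text
t 9.775 stand x,w,z mm [-54.4   3.   48.3] yaw ty 0.241 tz [-0.  0. -1.] F [-0.6 -0.5 -0.7] op 0.5
```

Emit:
servo_tool:
  commands: "0 0 0 -20 0 -10 0.5;0 0 0 0 0 -50 0.5;0 0 0 0 0 -60 0.5;0 0 0 0 0 -60 0.5;0 0 0 0 0 -60 0.5"

```text
time_s: 10.4
eef_pos: [0.5796, 0.0168, 0.2913]
eef_rot: [0.001, 0.617, 0.787, 0.0]
wrist_force: [1.2, 0.5, -0.2]
opening: 0.497
grasp_force: 0.0
```

Emit:
servo_tool:
  commands: "0 0 0 40 0 -10 0.5;0 0 0 50 0 0 0.5;0 0 0 50 0 0 0.5;0 0 0 50 0 0 0.5;0 0 0 50 -3 0 0.5"

```text
time_s: 11.02
eef_pos: [0.5197, 0.2508, 0.2993]
eef_rot: [0.001, 0.617, 0.787, 0.001]
wrist_force: [-0.3, -0.5, -0.2]
opening: 0.5
grasp_force: 0.0
```

```bash
python3 - <<'E'
from h import *
import cv2
st()
a=camera("scene")[100:250,160:320];b=camera("top")[160:280,190:350]
a=cv2.resize(a,(560,525),interpolation=cv2.INTER_CUBIC);cv2.imwrite("pics/s6.png",a);cv2.imwrite("pics/t6.png",b)
E
```

```text
t 11.025 stand x,w,z mm [165.6   0.3 299.3] yaw ty 0.24 tz [ 0.002  0.    -1.   ] F [-0.3 -0.5 -0.2] op 0.5
```

```bash
python3 - <<'E'
from h import *
import cv2
c=calibration("scene")
def proj(P):
    X=c["R"]@P+c["t"];return np.array([c["fx"]*X[0]/X[2]+c["cx"],c["fy"]*X[1]/X[2]+c["cy"]])
def hull(x,z):
    th=np.linspace(0,6.28,40);q=[proj(np.r_[N+u*(x+.03*np.cos(t))+w*s,z+.03*np.sin(t)]) for t in th for s in(-.049,.049)]
    return cv2.convexHull(np.array(q,np.float32))
im=camera("scene")
hsv=cv2.cvtColor(im,cv2.COLOR_BGR2HSV)
for x,z in((0,.057),(-.024,.064),(-.045,.06)):
    h=hull(x,z);m=np.zeros(im.shape[:2],np.uint8);cv2.fillConvexPoly(m,np.int32(h),1)
    px=im[m>0];print(x,h.reshape(-1,2).min(0),h.reshape(-1,2).max(0),"median",np.median(px,0),"frac bright",np.mean(px.min(1)>140))
n=proj(np.r_[N,.057]).astype(int)
b=((im.min(2)>140)&(hsv[...,1]<35)).astype(np.uint8)
k,l,s,ce=cv2.connectedComponentsWithStats(b)
for i in range(1,k):
    if s[i,4]>100 and abs(ce[i]-n).max()<60:print(s[i],ce[i])
print("nest px",n)
E
```

```text
0 [230.34279 185.5969 ] [263.6508  220.54666] median [191. 186. 188.] frac bright 0.9319727891156463
-0.024 [237.22957 185.9044 ] [270.60458 221.18333] median [189. 185. 187.] frac bright 0.7689243027888446
-0.045 [243.52676 188.84912] [276.79684 224.31989] median [143. 151. 151.] frac bright 0.5080213903743316
[192 140  29  23 152] [208.5        150.51973684]
[261 141  18   9 108] [269.39814815 144.77777778]
[ 203  181   91   56 1989] [240.16892911 207.33031674]
nest px [247 202]
```

The drum hull at the nest pose fits best (93 % bright): it is seated. Now lower behind the crossbar and push it over.

Emit:
servo_tool:
  commands: "0 0 0 0 0 50 0.5;0 0 0 0 0 47 0.5;0 0 0 -10 0 0 0.5;0 0 0 -10 0 0 0.5;0 0 0 -10 0 0 0.5"

```text
time_s: 11.8
eef_pos: [0.5286, 0.2202, 0.2042]
eef_rot: [0.002, 0.617, 0.787, 0.002]
wrist_force: [-0.4, -0.2, 0.4]
opening: 0.5
grasp_force: 0.0
```

Emit:
servo_tool:
  commands: "0 0 0 -10 0 0 0.5;0 0 0 -10 0 0 0.5;0 0 0 -10 0 0 0.5;0 0 0 -10 0 0 0.5;0 0 0 -10 0 1 0.5"

```text
time_s: 12.42
eef_pos: [0.5385, 0.1721, 0.2001]
eef_rot: [-0.0, 0.617, 0.787, -0.0]
wrist_force: [0.6, 2.3, 0.8]
opening: 0.5
grasp_force: 0.5
```

Emit:
servo_tool:
  commands: "0 0 0 -10 0 2 0.5;0 0 0 -10 0 3 0.5;0 0 0 -10 0 4 0.5;0 0 0 -10 0 5 0.5;0 0 0 -10 0 5 0.5"

```text
time_s: 13.05
eef_pos: [0.5504, 0.1235, 0.1807]
eef_rot: [-0.0, 0.617, 0.787, -0.0]
wrist_force: [0.9, 0.8, 0.2]
opening: 0.5
grasp_force: 0.2
```

```bash
python3 -c "
from h import *
st()"
```

```text
t 13.05 stand x,w,z mm [ 34.6  -0.2 180.7] yaw ty 0.241 tz [-0. -0. -1.] F [0.9 0.8 0.2] op 0.5
```

Force has faded, so the arm is past upright. A little further, then back off and watch it sink.

Emit:
servo_tool:
  commands: "0 0 0 -10 0 6 0.5;0 0 0 -10 0 7 0.5;0 0 0 -8 0 6 0.5;0 0 0 0 0 0 0.5;0 0 0 10 0 0 0.5"

```text
time_s: 13.68
eef_pos: [0.5548, 0.1068, 0.1624]
eef_rot: [0.0, 0.617, 0.787, 0.0]
wrist_force: [-0.7, 0.8, -0.9]
opening: 0.498
grasp_force: 0.0
```

Emit:
servo_tool:
  commands: "0 0 0 30 0 -20 0.5;0 0 0 30 0 -30 0.5;0 0 0 50 0 -50 0.5;0 0 0 50 0 -50 0.5;0 0 0 40 0 0 0.5"

```text
time_s: 14.3
eef_pos: [0.5107, 0.2929, 0.3064]
eef_rot: [0.002, 0.616, 0.787, 0.004]
wrist_force: [0.7, 1.0, 0.4]
opening: 0.502
grasp_force: 0.0
```

Emit:
servo_tool:
  commands: "0 0 0 30 -30 0 0.5;0 0 0 0 -50 0 0.5;0 0 0 0 -50 0 0.5;0 0 0 0 0 0 0.5;0 0 0 0 0 0 0.5"

```text
time_s: 14.92
eef_pos: [0.3765, 0.2885, 0.3015]
eef_rot: [0.001, 0.617, 0.787, 0.001]
wrist_force: [-0.2, 0.6, 0.4]
opening: 0.496
grasp_force: 0.0
```

Emit:
servo_tool:
  commands: "0 0 0 0 0 0 0.5;0 0 0 0 0 0 0.5;0 0 0 0 0 0 0.5;0 0 0 0 0 0 0.5;0 0 0 0 0 0 0.5"

```text
time_s: 15.55
eef_pos: [0.3763, 0.2878, 0.3006]
eef_rot: [-0.0, 0.617, 0.787, -0.0]
wrist_force: [0.1, 0.5, 0.7]
opening: 0.505
grasp_force: 0.0
```

Emit:
servo_tool:
  commands: "0 0 0 0 0 0 0.5;0 0 0 0 0 0 0.5;0 0 0 0 0 0 0.5;0 0 0 0 0 0 0.5;0 0 0 0 0 0 0.5"

```text
time_s: 16.18
eef_pos: [0.3763, 0.2878, 0.3007]
eef_rot: [0.0, 0.617, 0.787, 0.0]
wrist_force: [0.4, 0.6, -1.1]
opening: 0.503
grasp_force: 0.0
```

Emit:
servo_tool:
  commands: "0 0 0 0 0 0 0.5;0 0 0 0 0 0 0.5;0 0 0 0 0 0 0.5;0 0 0 0 0 0 0.5;0 0 0 0 0 0 0.5"

```text
time_s: 16.8
eef_pos: [0.3763, 0.2878, 0.3007]
eef_rot: [-0.0, 0.617, 0.787, 0.0]
wrist_force: [-0.4, 0.9, -0.4]
opening: 0.499
grasp_force: 0.0
```

```bash
python3 - <<'E'
from h import *
import cv2
st()
a=camera("scene")[140:250,180:320];b=camera("top")[180:270,200:320]
cv2.imwrite("pics/f.png",np.hstack([cv2.resize(a,(400,314),interpolation=2),cv2.resize(b,(400,314),interpolation=2)]))
E
```

```text
t 16.8 stand x,w,z mm [ 235.6 -130.1  300.7] yaw ty 0.241 tz [ 0.  0. -1.] F [-0.4  0.9 -0.4] op 0.5
```

View pics/f.png

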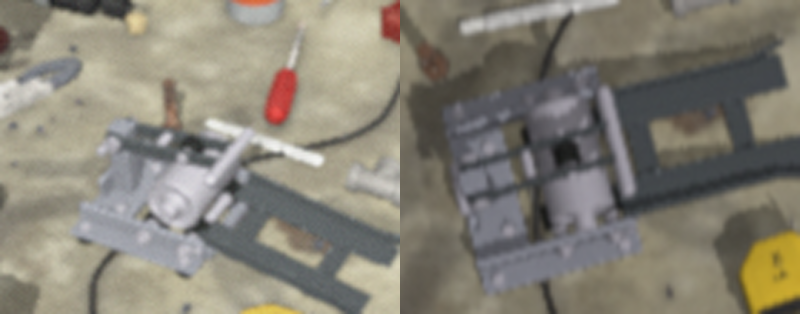

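The hold-down is lying over the seated drum: the crossbar is at about (617,140) in the right half and the idler at (567,155) is on the drum. I'll wait a little longer, check that nothing is still moving, and hand in.

Emit:
servo_tool:
  commands: "0 0 0 0 0 0 0.5;0 0 0 0 0 0 0.5;0 0 0 0 0 0 0.5;0 0 0 0 0 0 0.5;0 0 0 0 0 0 0.5"

```text
time_s: 17.52
eef_pos: [0.3763, 0.2878, 0.3007]
eef_rot: [-0.0, 0.617, 0.787, -0.0]
wrist_force: [0.6, -0.0, -0.8]
opening: 0.501
grasp_force: 0.0
```

Emit:
servo_tool:
  commands: "0 0 0 0 0 0 0.5;0 0 0 0 0 0 0.5;0 0 0 0 0 0 0.5;0 0 0 0 0 0 0.5;0 0 0 0 0 0 0.5"

```text
time_s: 18.15
eef_pos: [0.3763, 0.2878, 0.3007]
eef_rot: [-0.0, 0.617, 0.787, -0.0]
wrist_force: [0.4, -0.3, 0.3]
opening: 0.5
grasp_force: 0.0
```

```bash
python3 - <<'E'
from h import *
import cv2
f=cv2.imread("pics/f.png")
a=camera("scene")[140:250,180:320];b=camera("top")[180:270,200:320]
g=np.hstack([cv2.resize(a,(400,314),interpolation=2),cv2.resize(b,(400,314),interpolation=2)])
d=cv2.GaussianBlur(cv2.absdiff(f,g),(9,9),0);print("maxdiff",d.max(),d.mean())
# crossbar ends (montage px -> image px), 3.333 px/px top, 2.857 scene
t=lambda x,y:(200+(x-400)/3.333,180+y/3.49);s=lambda x,y:(180+x/2.857,140+y/2.855)
for p in(tri(*s(250,132),*t(607,92)),tri(*s(210,184),*t(628,192))):
    P=p[0];print("bar end x,w,z",(P[:2]-N)@u,(P[:2]-N)@w,P[2],p[1])
E
```

```text
maxdiff 6 1.064546178343949
bar end x,w,z -0.048081726770273316 0.040480544605277974 0.10841533356055133 0.0006505805253033538
bar end x,w,z -0.04574755770489923 -0.04470663500190418 0.10064138012889678 0.003025425108011819
```

The crossbar is at z ≈ 0.105, x ≈ -0.047, which matches 0.12 rad, and nothing is moving.

```bash
python3 -c "
from bench import *
print(hand_in())"
```

```text
the job is handed in; nothing more can be done
None
```

The roller is seated between the two rolls with the hold-down wheel resting on it, the hand is clear, and the job was handed in at about 18 s; no verdict was returned.

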